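# Set a label printer's paper guide with its thumbwheel

## Robot

A 6-joint arm with a two-finger parallel gripper is mounted at the origin on the work surface. World frame = base frame: x ahead of the robot, y to its left, z up, the work surface at z = 0. Lengths are in m, angles in rad, forces in N, time in s.
With the tool pointing down it reaches from about 0.35 to 0.85 m from the base axis. Payload 8.1 kg.
Tool frame: the origin (TCP) lies between the finger pads; the fingertips stand 14 mm ahead of it and the grasp point (between the pads) lies 5 mm behind it (robot.tip_reach is the z of the fingertips in the tool frame, in m); z points along the fingers, y is the line along which they close (so a half turn about z gives the same grasp; the last joint's range is limited). The gripper opens to 93 mm and grips with 3 to 60 N. Pads are 15 mm wide; open, the fingers measure 128 mm over their backs; the gripper's body (75 mm by 188 mm) begins 65 mm behind the grasp point.
Start: joints at [-1.219, 0.13, 1.488, -0, 1.523, -0.085], TCP at [0.254, -0.544, 0.233] pointing down, gripper open.
Joint ranges: [-2.96, 2.96], [-0.89, 2.26], [0.02, 2.5], [-1.34, 4.48], [0, 2.73], [-2.66, 2.66]. Speed limits (rad/s): [2.39, 2.39, 2.79, 3.14, 3.14, 3.14].

## Interface

Orientations are given as a rotation vector (axis times angle).
In Python, from plant import robot gives the robot as it stands. The module is installed in compiled form; this text tells all that it offers.
- The arm moves only by the shell command python3 -m handwheel 'ROWS' [FORCE]. ROWS is JSON, a list of rows, each a list of 7 numbers: the closure, from -1 (fully open) to 1 (shut), then the shift along the tool's x, y, z each as a share of 100 cm, from -1 to 1, then the turn, a rotation vector about the tool's x, y, z each as a share of 180 degrees, from -1 to 1. In form: [[grip, tx, ty, tz, rx, ry, rz], ...]. A call has 1 to 20 rows; each row is the pose to reach, as a shift and turn from the pose commanded when the call began, along the tool's axes at that moment, turning the shorter way round; what a row does not reach only later rows make up. A row lasts 1/8 s, in which the tool goes at most 62.5 mm and 10.7 degrees, less where a joint would pass 70% of its speed; a pose out of reach is approached as far as the arm can. A call with a number of a shift or a turn outside -1 to 1 is refused whole. A call with a gripper value outside its range is refused whole. The fingers move at their own pace and stop on an object; FORCE is the grip in N (left out, the last holds). Time passes only in rows, so rows that repeat a pose let the fingers close. It gives the time, the measured TCP pose, the force, the opening and the grip force at its end, in the units of the state.
- robot.read_state(): the state, without advancing time (a new reading comes with each control period).
- robot.read_camera(name): name is "scene" or "top" or "wrist"; returns a dict with "frame" (384x512x3 uint8, red, green, blue), "fx", "fy", "cx", "cy" (pixels), "rvec" (rotation vector, rad) and "tvec" (3), from world to camera coordinates, as OpenCV has them; the wrist camera has in their place "T_tool_cam" (4x4, takes a point from camera to tool coordinates, whose origin is the TCP and whose axes are the flange's). Camera axes: x right, y down, z forward; pixel columns grow to the right and rows downward; lengths in m; the calibration is good to about 2 mm. A picture is of the moment at which its call begins: read the wrist's pose just before it. There is no depth.
- robot.close_job(): hands the job in; it is judged then, once.
Trained networks look in a picture, given as the dict that the camera call returned (one of the last four; its "shot" number tells which), for a name from the list of things; names that differ only in an ending like _2 or _b are one class to them, and where a whole thing is asked for, a point or a joint stands for the part that bears it (a point fixed in the world has none). Each returns a list of dicts, best first, with "conf" (0 to 1); they miss things now and then, are a little off and sometimes report something else, mostly with a low value. They report only what shows in the picture. A call takes as long as a camera call.
- robot.regions_of(picture, name): "mask" (384x512 bool, what is visible of it) and "rect" ([left, top, right, bottom] in pixels, round what is visible of it).
The state is a dict: "t": time; "q": joint angles; "dq": joint speeds; "joint_torque": joint torques, N m; "tool_pos": TCP position; "orientation": TCP orientation; "force": force on the tool from outside, world axes, zero at the start; "wrist_torque": the same for the moment, N m; "opening": finger opening in m; "gripper_force": force on a finger pad.
Only numpy, scipy, OpenCV 4.12 (cv2) and the standard library are available. Lean on these libraries where they do the work, as an engineer would, in place of code of your own. Each camera call takes 0.05 s, during which the arm holds its last target. There are 200 camera calls.

## Task

The label printer stands open, its paper guides still set for the old wide labels. Roll the blue knurled thumbwheel under a fingertip until the blue movable paper guide has closed in to the green width mark on the scale, its red pointer on the green mark, then take the hand away. Move the guide by the wheel only, never by pushing on the guide itself, and leave everything else on the bench where it is: nothing is to be picked up.

Things in the scene. Friction and masses are not known exactly. Their poses are not given: they have to be found in the camera images.
- printer: Label printer fixed to the bench, 230 mm wide, 235 deep, white, dark-grey foot. Origin: centre of its underside; own x to its rear, own y along its width, z up. The front deck, at own -x, is 66 mm above the bench, side walls 70 mm. Its open cover rises from the rear edge (own x +113 mm), leaning away from the deck, to 270 mm above the bench.
- wheel_top (a point): The highest point of the thumbwheel's rim, midway across its width, 80 mm above the bench, 14 mm above the deck, at own (-46, -80, 80) mm of the printer; its axes are the printer's. Two grey cheeks, 5 mm thick, 58 mm long along own y, flank the wheel, their tops 6 mm below the top of the rim.
- thumbwheel: Blue knurled wheel, radius 28 mm, 16 wide, upright in a slot of the deck. Origin: its centre; turns about the printer's own x. Rolling its top along the printer's own +y closes the guide, -y opens it: 28 mm of rim travel (1 rad) moves the guide 11 mm the same way. It takes about 1 N at the rim and stays where left; a fingertip pressing 5 to 15 N on top carries it without slip.
- edge_guide: The movable paper guide: an upright blue plate 48 mm long (along the printer's own x), 6 mm thick, 16 mm high on the deck, with a red pointer at its front end. Origin: foot of its inner face, at deck height, mid-length. It slides along the printer's own y, driven by the wheel, towards the fixed grey guide; at its widest its back is 44 mm from the wheel's centre along own y.
- guide_rack (a joint): Travel of the movable guide from its widest setting in m: 0 = gap of 104 mm between the two guides' inner faces, growing as the gap closes, up to 0.080; the guide is at the centre of the green mark (gap 50 mm) at 0.054. It starts between 0.012 and 0.036.
- guide_pointer (a point): The red pointer of the movable guide: the point of the guide's inner face plane over the scale, at deck height. The axes are the printer's.
- green_mark (a point): Centre of the green mark, a stripe 12 mm long and 6 mm wide (along the printer's own y) across the white scale with black ticks every 10 mm, on the deck ahead of the guide. It is 50 mm from the inner face of the fixed guide. The axes are the printer's.
- label_roll: Bystander: new roll of white labels standing on end in front of the printer, diameter 76 mm, 50 mm high; origin at the centre of its underside.
- empty_core: Bystander: empty cardboard core lying in the printer's paper well behind the deck, diameter 38 mm, 104 mm long; origin at the middle of its underside.
- tube_rack: Bystander: white tube rack, 104 x 225 x 64 mm, with capped tubes up to 94 mm high; origin at the centre of its underside.
- barcode_scanner: Bystander: black hand scanner lying flat, 190 mm long, 54 mm high; origin on its underside.
- cleaning_pen: Bystander: white print-head cleaning pen with a green cap, 140 mm long, 12 mm thick, lying on the bench; origin on its underside.
- reagent_bottle: Bystander: white bottle with a blue cap, diameter 60 mm, 115 mm high; origin at the centre of its underside.
- sample_cup: Bystander: specimen cup with a red lid, diameter 60 mm, 70 mm high; origin at the centre of its underside.
- mouse: Bystander: black computer mouse, 105 x 60 x 33 mm; origin at the centre of its underside.

How it is judged:
On the way, in this order (a step that is already met when the one before it is completed fails the run):
1. the thumbwheel is rolled in the closing direction by the robot's fingers (contact force between the fingers and thumbwheel above 0.3 N and velocity of joint guide_rack above 0.002 m/s), for 0.1 s.
2. the pointer has come to the green mark (value of joint guide_rack between 0.051 and 0.057 m).
At the end, for the whole second after the job is handed in: The movable guide stands still with its pointer within 3 mm of the centre of the green mark (gap of 47 to 53 mm to the fixed guide), and the robot has let go of the wheel (all of step 2 and y of guide_pointer in the frame of green_mark between -0.0032 and 0.0032 m); the robot touches nothing.
It fails at once if the movable guide is pushed directly (more than 1 N) (contact force between edge_guide and anything else above 1 N).
It fails at once if a loose thing on the bench or in the printer is pushed aside or carried by more than 20 mm (distance of any of label_roll, empty_core, tube_rack, barcode_scanner, cleaning_pen, reagent_bottle, sample_cup, mouse from where it was at the start of the episode above 0.02 m).
It fails at once if a loose thing is lifted by more than 10 mm (height (world z) of any of label_roll, tube_rack, barcode_scanner, cleaning_pen, reagent_bottle, sample_cup, mouse above 0.01 m or height (world z) of empty_core above 0.035 m).
It also fails if it takes over 38 s, if anything falls off the work surface, if the arm or the gripper's body presses on something with over 40 N, if the wrist force passes 120 N, or if a joint passes its speed limit or range.

## Working session

There is one attempt and no reset: what is moved stays moved. The work goes in short steps, Python scripts to look and compute and a shell command to move; the robot and the scene stay as the last step left them, time stands still between calls to the robot, and variables do not carry over. Pictures are saved under pics/ and viewed, at most 10 in all, crops included, and the job is handed in when it is done.

```bash
mkdir -p pics
cat > h.py <<'E'
import numpy as np, cv2
from scipy.spatial.transform import Rotation as R
from plant import robot
def ext(c, st=None):
    """world->cam R,t"""
    if 'rvec' in c:
        return R.from_rotvec(np.ravel(c['rvec'])).as_matrix(), np.ravel(c['tvec'])
    T=np.eye(4);T[:3,:3]=R.from_rotvec(st['orientation']).as_matrix();T[:3,3]=st['tool_pos']
    M=np.linalg.inv(T@np.array(c['T_tool_cam']));return M[:3,:3],M[:3,3]
def proj(c,P,st=None):
    r,t=ext(c,st);p=np.atleast_2d(P)@r.T+t
    return np.c_[c['fx']*p[:,0]/p[:,2]+c['cx'],c['fy']*p[:,1]/p[:,2]+c['cy']]
def back(c,uv,z,st=None):
    r,t=ext(c,st);uv=np.atleast_2d(uv).astype(float)
    d=np.c_[(uv[:,0]-c['cx'])/c['fx'],(uv[:,1]-c['cy'])/c['fy'],np.ones(len(uv))]@r
    o=-r.T@t;return o+d*((z-o[2])/d[:,2])[:,None]
E
python3 - <<'E'
from h import *
print(robot.read_state(), robot.tip_reach)
ims=[]
for n in ['scene','top']:
    c=robot.read_camera(n);ims.append(c['frame'])
    for k in ['printer','thumbwheel','edge_guide','guide_pointer','green_mark','label_roll','reagent_bottle','tube_rack']:
        try:
            for d in robot.regions_of(c,k)[:2]:
                m=d['mask'];ys,xs=np.nonzero(m);print(n,k,round(d['conf'],2),d['rect'],xs.mean().round(1),ys.mean().round(1),len(xs))
        except Exception as e: print(n,k,e)
    cv2.imwrite(f'pics/{n}.png',cv2.resize(c['frame'][:,:,::-1],(800,600),interpolation=cv2.INTER_CUBIC))
E
```

```text
{'t': 0.0, 'q': array([-1.21939723e+00,  1.31144176e-01,  1.48926502e+00, -8.88466649e-06,
        1.52302442e+00, -8.53767434e-02]), 'dq': array([-7.85170221e-04, -1.94604431e-03, -2.91926584e-04,  1.26081215e-04,
       -2.30874167e-04, -5.03375848e-05]), 'joint_torque': array([-4.46054764e-04, -5.59829879e+01, -4.91766715e+01,  7.68404338e-02,
        3.53247975e-02, -1.83717116e-04]), 'tool_pos': array([ 0.25365275, -0.54314176,  0.23160542]), 'orientation': array([-3.06519312e+00, -6.80250847e-01,  3.97090257e-04]), 'force': array([ 0.36363638,  0.32829598, -0.0154871 ]), 'wrist_torque': array([-0.03342441,  0.05367855,  0.02143404]), 'gripper_force': 0.0, 'opening': 0.09290528992874472} 0.014
scene printer 0.37 [137.2, 221.0, 186.6, 230.7] 160.6 224.1 280
scene thumbwheel 0.44 [287.0, 172.3, 293.6, 180.6] 290.2 176.8 50
scene edge_guide 0.67 [295.7, 183.0, 312.3, 189.7] 303.5 186.0 66
scene green_mark 0.77 [202.1, 136.4, 347.4, 245.0] 271.7 193.6 7832
scene label_roll 0.6 [317.8, 167.8, 344.5, 189.4] 332.6 178.4 357
scene reagent_bottle 0.77 [106.1, 220.2, 132.9, 267.2] 117.9 246.7 919
scene reagent_bottle 0.47 [343.8, 148.8, 387.2, 188.0] 365.0 167.5 652
scene tube_rack 0.71 [283.7, 121.5, 342.2, 160.7] 310.8 139.5 1598
scene tube_rack 0.3 [104.2, 222.5, 132.6, 267.9] 117.9 247.0 918
top printer 0.92 [181.8, 122.7, 309.8, 210.3] 247.2 167.7 8042
top thumbwheel 0.55 [203.4, 179.2, 210.2, 193.6] 206.0 185.9 80
top edge_guide 0.53 [205.2, 163.4, 219.0, 171.1] 210.7 166.0 62
top guide_pointer 0.4 [202.9, 163.6, 214.3, 169.9] 210.1 165.5 92
top green_mark 0.96 [180.5, 125.4, 312.8, 209.3] 247.4 167.3 8075
top green_mark 0.46 [206.0, 159.6, 218.5, 168.5] 210.7 165.8 67
top label_roll 0.58 [155.3, 157.9, 178.8, 182.3] 167.5 169.0 467
top reagent_bottle 0.86 [358.5, 202.7, 383.6, 226.7] 370.7 216.1 335
top tube_rack 0.36 [97.7, 148.5, 154.9, 173.4] 121.0 161.6 895
```

View pics/top.png

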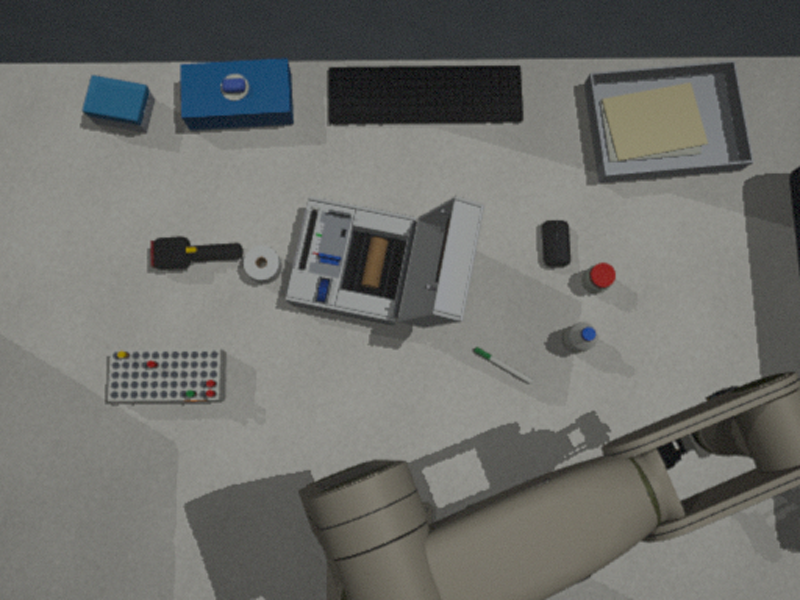

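View pics/scene.png

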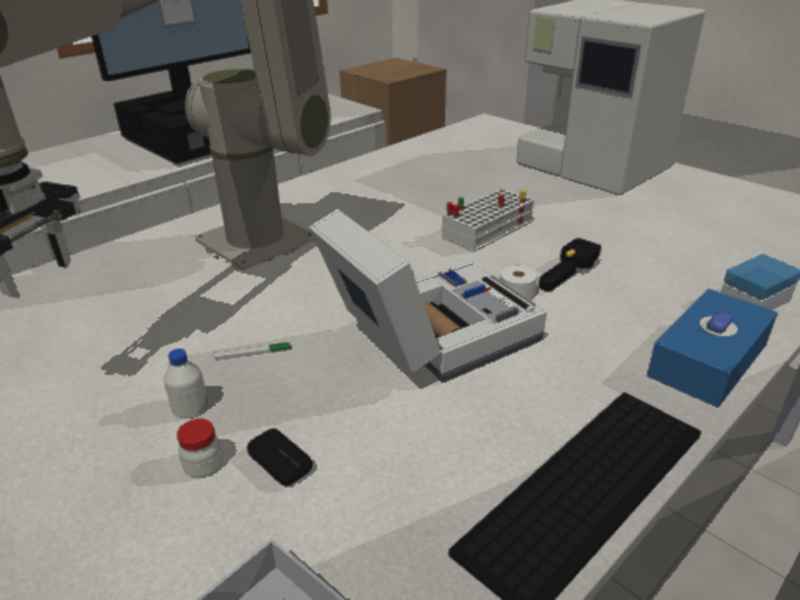

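The top view shows the printer at about (320,260) in the enlarged picture, front to the left. The wheel is at (322,290), the blue guide at (327,258), the green mark near (318,236), and the roll at (262,264). The cover rises on the right, and the scene view agrees with all of this.

Run:
```python
from h import *
from scipy.optimize import least_squares
c=robot.read_camera('top')
s=1.5625
pts=[((309,199),(-.1175,.115,.07)),((287,302),(-.1175,-.115,.07)),((322,290),(-.046,-.08,.08)),]
uv=np.array([p[0] for p in pts])/s
for (u,p) in zip(uv,pts): print(p[1],back(c,u,p[1][2]).round(4))
L=np.array([p[1] for p in pts])
def W(v,L):
    return np.c_[v[0]+np.cos(v[2])*L[:,0]-np.sin(v[2])*L[:,1],v[1]+np.sin(v[2])*L[:,0]+np.cos(v[2])*L[:,1],L[:,2]]
for y0 in (-2,-.3,1,2.8):
    r=least_squares(lambda v:(proj(c,W(v,L))-uv).ravel(),[.5,0,y0]);print(r.x.round(4),r.cost, r.fun.round(2))
    best=r if y0==-2 or r.cost<best.cost else best
v=best.x
print('wheeltop',W(v,np.array([[-.046,-.08,.08]])).round(4),'yaw deg',np.degrees(v[2]))
for k in ['label_roll']:
    d=robot.regions_of(c,k)[0];ys,xs=np.nonzero(d['mask']);print(k,back(c,[xs.mean(),ys.mean()],.04).round(3))
f=c['frame'];i=cv2.resize(f[115:215,170:320,::-1],(800,533),interpolation=cv2.INTER_CUBIC)
for p in [(-.1175,.115,.07),(-.1175,-.115,.07),(.1175,-.115,.07),(.1175,.115,.07),(-.046,-.08,.08),(.113,0,.07)]:
    q=proj(c,W(v,np.array([p])))[0];cv2.circle(i,(int((q[0]-170+.5)*5.333),int((q[1]-115+.5)*5.333)),4,(0,255,0),1)
cv2.imwrite('pics/topcrop.png',i)
```

```text
(-0.1175, 0.115, 0.07) [[0.746 0.137 0.07 ]]
(-0.1175, -0.115, 0.07) [[0.5243 0.1828 0.07  ]]
(-0.046, -0.08, 0.08) [[0.5467 0.1093 0.08  ]]
[ 0.6128  0.0459 -1.7756] 1.1611713446922813 [-0.17 -0.96 -0.47  0.06  0.64  0.85]
[ 0.6128  0.0459 -1.7756] 1.1611713446941971 [-0.17 -0.96 -0.47  0.06  0.64  0.85]
[ 0.6128  0.0459 -1.7756] 1.1611713446952279 [-0.17 -0.96 -0.47  0.06  0.64  0.85]
[0.6128 0.0459 4.5076] 1.1611713446928658 [-0.17 -0.96 -0.47  0.06  0.64  0.85]
wheeltop [[0.5438 0.1072 0.08  ]] yaw deg -101.73295574867208
label_roll [[0.612 0.241 0.04 ]]
```

View pics/topcrop.png

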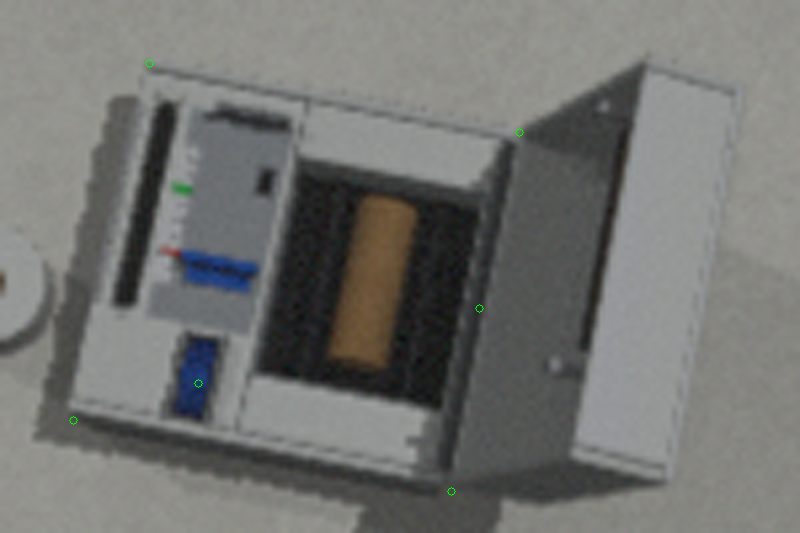

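The crop shows the wheel centre at (195,377), the red pointer at (170,250) and the green mark at (182,188). That puts the guide about 40 mm short of the mark. My fit sits about 1 px low, so I'll refine it with all four corners and then work out the hover move.

```bash
cat >> h.py <<'E'
def W(v,L):
    L=np.atleast_2d(L)
    return np.c_[v[0]+np.cos(v[2])*L[:,0]-np.sin(v[2])*L[:,1],v[1]+np.sin(v[2])*L[:,0]+np.cos(v[2])*L[:,1],L[:,2]]
def down(yaw):  # tool down, tool y at world yaw
    y=np.array([np.cos(yaw),np.sin(yaw),0]);z=np.array([0,0,-1.]);return np.c_[np.cross(y,z),y,z]
def shift(p0,R0,p1,R1):
    return (R0.T@(np.array(p1)-p0)).round(4),(R.from_matrix(R0.T@R1).as_rotvec()/np.pi).round(4)
E
python3 - <<'E'
from h import *
from scipy.optimize import least_squares
c=robot.read_camera('top')
P=[((150,70),(-.1175,.115,.07)),((77,411),(-.1175,-.115,.07)),((440,478),(.113,-.115,.07)),((511,140),(.113,.115,.07)),((195,377),(-.046,-.08,.08))]
uv=np.array([p[0] for p in P])/5.3333+[170-.5,115-.5];L=np.array([p[1] for p in P])
r=least_squares(lambda v:(proj(c,W(v,L))-uv).ravel(),[.61,.05,-1.77]);v=r.x
print(v.round(4),r.fun.round(2));print('wheel',W(v,[-.046,-.08,.08]).round(4))
ci=lambda a:np.array(a)/5.3333+[169.5,114.5]
for n,q in [('pointer',(170,250)),('mark',(182,188))]:
    p=back(c,ci(q),.066)[0];d=p[:2]-v[:2];C,S=np.cos(v[2]),np.sin(v[2]);print(n,p.round(4),'own',(C*d[0]+S*d[1]).round(4),(-S*d[0]+C*d[1]).round(4))
np.save('v.npy',v)
st=robot.read_state();R0=R.from_rotvec([-3.06519,-.68025,0]).as_matrix();p0=np.array([.254,-.544,.233])
w=W(v,[-.046,-.08,.08])[0];print(shift(p0,R0,[w[0],w[1],.25],down(v[2]+np.pi/2)), shift(p0,R0,[.35,-.3,.45],R0))
print(shift(p0,R0,[w[0],w[1],.45],down(v[2]+np.pi/2)))
E
```

```text
[ 0.6145  0.0465 -1.7827] [ 0.08 -1.92 -1.09  0.96  0.39  2.02  0.31 -1.87  0.33  0.61]
wheel [[0.546  0.1083 0.08  ]]
pointer [0.6306 0.1256 0.066 ] own -0.0807 -0.0009
mark [0.67  0.118 0.066] own -0.0816 0.0392
(array([ 0.5405, -0.4676, -0.016 ]), array([-0.0005, -0.0004, -0.2935])) (array([ 0.1903, -0.1809, -0.2166]), array([0., 0., 0.]))
(array([ 0.5406, -0.4679, -0.216 ]), array([-0.0005, -0.0004, -0.2935]))
```

```bash
python3 -m handwheel '[[1,0.03,-0.03,-0.1,0,0,-0.02],[1,0.1,-0.1,-0.2,0,0,-0.06],[1,0.2,-0.2,-0.216,0,0,-0.12],[1,0.3,-0.3,-0.216,0,0,-0.18],[1,0.4,-0.4,-0.216,0,0,-0.24],[1,0.5,-0.46,-0.216,0,0,-0.2935],[1,0.54,-0.468,-0.216,0,0,-0.2935],[1,0.54,-0.468,-0.216,0,0,-0.2935],[1,0.54,-0.468,-0.216,0,0,-0.2935],[1,0.54,-0.468,-0.216,0,0,-0.2935],[1,0.54,-0.468,-0.15,0,0,-0.2935],[1,0.54,-0.468,-0.09,0,0,-0.2935],[1,0.54,-0.468,-0.03,0,0,-0.2935],[1,0.54,-0.468,-0.016,0,0,-0.2935],[1,0.54,-0.468,-0.016,0,0,-0.2935],[1,0.54,-0.468,-0.016,0,0,-0.2935]]' 40
python3 - <<'E'
from h import *
v=np.load('v.npy')
st=robot.read_state();c=robot.read_camera('wrist')
print(st['t'],st['tool_pos'],st['orientation'],st['opening'],st['force'])
print(np.array(c['T_tool_cam']).round(3))
for k in ['thumbwheel','edge_guide','green_mark','guide_pointer','wheel_top']:
    for d in robot.regions_of(c,k)[:2]: print(k,round(d['conf'],2),np.round(d['rect']))
i=c['frame'][:,:,::-1].copy()
for p in [(-.046,-.08,.08),(-.0807,-.0009,.066),(-.0816,.0392,.066),(-.1175,-.115,.07)]:
    q=proj(c,W(v,p),st)[0];print(q);cv2.circle(i,tuple(int(x) for x in q),3,(0,255,0),1)
cv2.imwrite('pics/wrist1.png',cv2.resize(i,(800,600)))
E
```

```text
t: 3.05
tool_pos: [0.5452, 0.1085, 0.2495]
orientation: [2.444, 1.974, -0.0]
force: [1.0, -0.1, 0.3]
opening: 0.0001
gripper_force: 0.0
3.05 [0.54518298 0.10854302 0.24954299] [ 2.44358031e+00  1.97420519e+00 -4.10040802e-04] 6.094316717226647e-05 [ 1.00780326 -0.13184899  0.25858134]
[[-0.001 -0.96  -0.281  0.078]
 [ 1.    -0.001 -0.    -0.001]
 [ 0.    -0.281  0.96  -0.152]
 [ 0.     0.     0.     1.   ]]
thumbwheel 0.61 [230. 160. 275. 181.]
thumbwheel 0.22 [223. 104. 440. 378.]
edge_guide 0.75 [302. 138. 324. 190.]
green_mark 0.6 [224. 102. 437. 372.]
guide_pointer 0.74 [302. 136. 320. 192.]
wheel_top 0.72 [221. 103. 439. 375.]
[250.97876072 173.94492924]
[321.29294094 140.95478088]
[357.03850689 140.13551818]
[218.49673752 107.18371201]
```

View pics/wrist1.png

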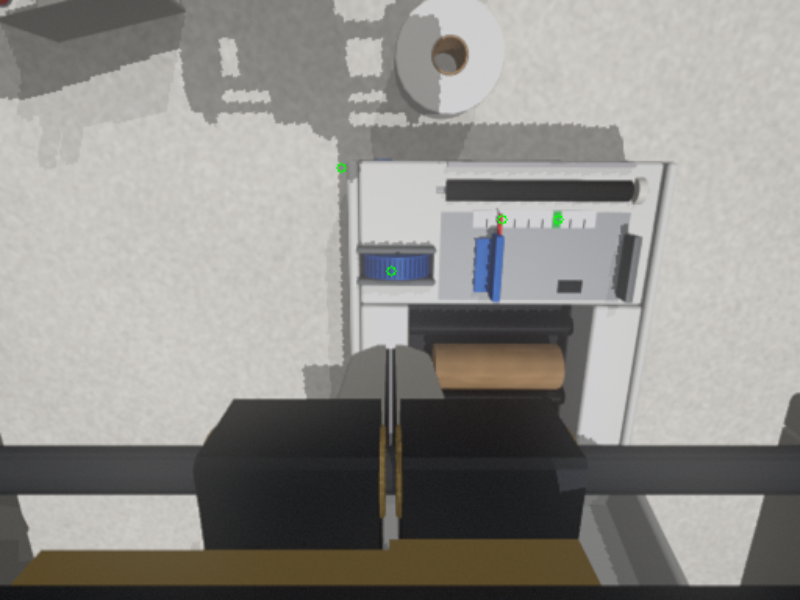

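The wrist view shows the wheel between its cheeks with its centre near (397,265). The pointer is at (500,215) and the green mark at (557,219), and the closed fingertips taper to roughly 15 mm. My overlay is a few px off, so I'll refine from here.

Run:
```python
from h import *
v=np.load('v.npy')
st=robot.read_state();c=robot.read_camera('wrist')
print(c['fx'])
def own(p):
    d=p[:2]-v[:2];C,S=np.cos(v[2]),np.sin(v[2]);return np.round([C*d[0]+S*d[1],-S*d[0]+C*d[1]],4)
i=c['frame'].astype(int);hsv=cv2.cvtColor(c['frame'],cv2.COLOR_RGB2HSV)
def m(lo,hi,box):
    k=cv2.inRange(hsv,lo,hi)>0;b=np.zeros_like(k);b[box[1]:box[3],box[0]:box[2]]=1;ys,xs=np.nonzero(k&b);return np.array([xs.mean(),ys.mean(),xs.min(),xs.max(),ys.min(),ys.max(),len(xs)]).round(1)
wh=m((100,100,30),(130,255,255),(225,150,285,190));g=m((45,100,60),(75,255,255),(340,125,375,155));rd=m((0,120,60),(10,255,255),(305,125,335,155))
print('wheel',wh);print('green',g);print('red',rd)
slot=[(359+434)/2/1.5625,(249+281)/2/1.5625]
for n,q,z in [('slot',slot,.074),('green',g[:2],.066),('red',rd[:2],.068),('cornerFL',(359/1.5625,163/1.5625),.07),('FR',(664/1.5625,164/1.5625),.07)]:
    p=back(c,q,z,st)[0];print(n,p.round(4),own(p))
```

```text
297.1078320425716
wheel [254.1 170.6 234.  272.  163.  178.  505. ]
green [353.8 139.5 352.  356.  135.  144.   42. ]
red [317.6 142.4 317.  319.  137.  148.   25. ]
slot [0.5514 0.1107 0.074 ] [-0.0495 -0.0752]
green [0.6687 0.1189 0.066 ] [-0.0822  0.0378]
red [0.6279 0.1247 0.068 ] [-0.0793 -0.0034]
cornerFL [0.5409 0.1858 0.07  ] [-0.1207 -0.1012]
FR [0.747  0.1404 0.07  ] [-0.1197  0.1098]
```

```bash
python3 -m handwheel '[[1,0.003,-0.007,0.05,0,0,0],[1,0.003,-0.007,0.1,0,0,0],[1,0.003,-0.007,0.135,0,0,0],[1,0.003,-0.007,0.15,0,0,0],[1,0.003,-0.007,0.152,0,0,0],[1,0.003,-0.007,0.152,0,0,0],[1,0.003,-0.007,0.152,0,0,0]]'
python3 -m handwheel '[[1,0,0,0.001,0,0,0],[1,0,0,0.002,0,0,0],[1,0,0,0.002,0,0,0]]'
python3 -m handwheel '[[1,0,0,0.001,0,0,0],[1,0,0,0.002,0,0,0],[1,0,0,0.002,0,0,0]]'
```

```text
t: 4.28
tool_pos: [0.5403, 0.1134, 0.0985]
orientation: [2.443, 1.973, 0.004]
force: [1.1, -0.4, 0.8]
opening: 0.0005
gripper_force: 0.0
t: 4.65
tool_pos: [0.5389, 0.1132, 0.0946]
orientation: [-2.444, -1.974, 0.0]
force: [-0.7, -0.2, 0.2]
opening: 0.0007
gripper_force: 0.0
t: 5.03
tool_pos: [0.5391, 0.1133, 0.0933]
orientation: [2.444, 1.974, 0.0]
force: [-2.9, 0.1, 6.6]
opening: 0.0004
gripper_force: 3.2
```

Run:
```python
from h import *
st=robot.read_state();c=robot.read_camera('wrist')
cv2.imwrite('pics/wrist2.png',cv2.resize(c['frame'][:,:,::-1],(800,600)))
```

```text
(no output)
```

View pics/wrist2.png

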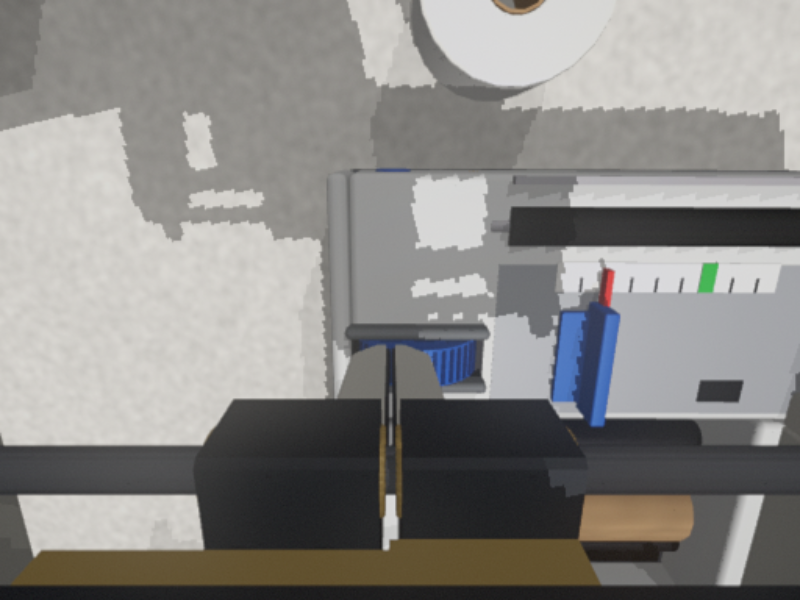

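The fingertip sits on the wheel's robot-side half, about 11 mm before its top, pressing about 6.6 N. The guide (600,300) and the mark (708,278) are clear. I'll roll to the top first.

```bash
python3 -m handwheel '[[1,0,0.003,-0.0003,0,0,0],[1,0,0.006,-0.0005,0,0,0],[1,0,0.009,-0.0005,0,0,0],[1,0,0.012,-0.0005,0,0,0]]'
python3 -c "
from h import *
c=robot.read_camera('wrist');st=robot.read_state();print(st['force'].round(1),st['tool_pos'].round(4))
hsv=cv2.cvtColor(c['frame'],cv2.COLOR_RGB2HSV)
for lo,hi in [((45,100,60),(75,255,255)),((0,150,60),(8,255,255))]:
    k=cv2.inRange(hsv,lo,hi);k[:150]=0;k[200:]=0;k[:,:320]=0;ys,xs=np.nonzero(k);print(xs.mean().round(1),ys.mean().round(1),len(xs))
"
```

```text
t: 5.58
tool_pos: [0.5514, 0.1106, 0.0942]
orientation: [2.443, 1.973, 0.002]
force: [-0.9, -1.6, 6.9]
opening: 0.0004
gripper_force: 3.4
[-0.5 -1.4  5.5] [0.5517 0.1105 0.0942]
431.7 177.3 163
376.0 183.7 72
```

```bash
python3 -m handwheel '[[1,0,0.003,0,0,0,0],[1,0,0.006,0.0002,0,0,0],[1,0,0.009,0.0004,0,0,0],[1,0,0.012,0.0007,0,0,0],[1,0,0.014,0.0012,0,0,0]]'
cat > m.py <<'E'
from h import *
st=robot.read_state();c=robot.read_camera('wrist');v=np.load('v.npy')
print(st['t'],st['force'].round(1),st['tool_pos'].round(4))
hsv=cv2.cvtColor(c['frame'],cv2.COLOR_RGB2HSV);o=[]
for n,lo,hi,z in [('g',(45,100,60),(75,255,255),.066),('r',(0,150,60),(8,255,255),.068)]:
    k=cv2.inRange(hsv,lo,hi);k[:100]=0;k[215:]=0;k[:,:290]=0;ys,xs=np.nonzero(k)
    p=back(c,[xs.mean(),ys.mean()],z,st)[0];d=p[:2]-v[:2];o.append(-np.sin(v[2])*d[0]+np.cos(v[2])*d[1]);print(n,len(xs),xs.mean().round(1),ys.mean().round(1),p.round(4))
print('to go mm',1000*(o[0]-o[1]))
E
python3 m.py
```

```text
t: 6.25
tool_pos: [0.5646, 0.1077, 0.092]
orientation: [2.444, 1.974, 0.0]
force: [0.1, -1.2, 3.7]
opening: 0.0004
gripper_force: 1.5
6.25 [ 0.1 -1.2  3.7] [0.5646 0.1077 0.092 ]
g 170 411.9 177.9 [0.6689 0.1183 0.066 ]
r 45 364.9 183.3 [0.6394 0.1218 0.068 ]
to go mm 29.51149659690114
```

```bash
python3 -m handwheel '[[1,0,0.002,-0.012,0,0,0],[1,0,-0.015,-0.012,0,0,0],[1,0,-0.028,-0.012,0,0,0],[1,0,-0.028,-0.012,0,0,0]]'
python3 m.py
python3 -m handwheel '[[1,0,0,0.009,0,0,0],[1,0,0,0.012,0,0,0],[1,0,0,0.012,0,0,0]]'
```

```text
t: 6.8
tool_pos: [0.5361, 0.1139, 0.1039]
orientation: [-2.443, -1.974, 0.001]
force: [0.7, -0.5, 0.3]
opening: 0.0004
gripper_force: 0.0
6.8 [ 0.7 -0.5  0.3] [0.5361 0.1139 0.1039]
g 147 447.2 173.7 [0.6689 0.1183 0.066 ]
r 64 403.5 179.2 [0.6397 0.1213 0.068 ]
to go mm 29.161653148760223
t: 7.22
tool_pos: [0.5373, 0.1137, 0.0926]
orientation: [-2.444, -1.974, 0.0]
force: [-4.3, -0.2, 10.9]
opening: 0.0004
gripper_force: 5.7
```

```bash
python3 -m handwheel '[[1,0,0.004,-0.0005,0,0,0],[1,0,0.008,-0.0009,0,0,0],[1,0,0.012,-0.0012,0,0,0],[1,0,0.016,-0.0012,0,0,0],[1,0,0.02,-0.001,0,0,0],[1,0,0.024,-0.0006,0,0,0],[1,0,0.028,0.0004,0,0,0],[1,0,0.03,-0.012,0,0,0],[1,0,0.015,-0.012,0,0,0],[1,0,0,-0.012,0,0,0],[1,0,0,-0.012,0,0,0]]'
python3 m.py
python3 -m handwheel '[[1,0,0,0.009,0,0,0],[1,0,0,0.012,0,0,0],[1,0,0,0.012,0,0,0]]'
python3 -m handwheel '[[1,0,0.004,-0.0005,0,0,0],[1,0,0.008,-0.0009,0,0,0],[1,0,0.012,-0.0012,0,0,0],[1,0,0.016,-0.0012,0,0,0],[1,0,0.02,-0.001,0,0,0],[1,0,0.024,-0.0006,0,0,0],[1,0,0.028,0.0004,0,0,0],[1,0,0.03,-0.012,0,0,0],[1,0,0.015,-0.012,0,0,0],[1,0,0,-0.012,0,0,0],[1,0,0,-0.012,0,0,0]]'
python3 m.py
```

```text
t: 8.6
tool_pos: [0.5363, 0.1139, 0.104]
orientation: [-2.443, -1.974, 0.001]
force: [-0.0, 0.1, -1.0]
opening: 0.0005
gripper_force: 0.0
8.6 [-0.   0.1 -1. ] [0.5363 0.1139 0.104 ]
g 153 446.8 173.5 [0.6689 0.1184 0.066 ]
r 68 421.3 179.0 [0.6514 0.1189 0.068 ]
to go mm 17.262580476918593
t: 9.02
tool_pos: [0.5374, 0.1136, 0.0927]
orientation: [-2.444, -1.974, -0.0]
force: [-4.9, -0.8, 11.0]
opening: 0.0003
gripper_force: 5.6
t: 10.4
tool_pos: [0.5363, 0.1139, 0.104]
orientation: [-2.443, -1.974, 0.001]
force: [-0.5, 0.4, 1.0]
opening: 0.0004
gripper_force: 0.0
10.4 [-0.5  0.4  1. ] [0.5363 0.1139 0.104 ]
g 145 447.0 173.3 [0.6691 0.1185 0.066 ]
r 87 439.3 179.6 [0.6629 0.116  0.068 ]
to go mm 5.605589259937295
```

```bash
python3 -m handwheel '[[1,0,0,0.009,0,0,0],[1,0,0,0.012,0,0,0],[1,0,0,0.012,0,0,0],[1,0,0.003,0.0116,0,0,0],[1,0,0.006,0.0112,0,0,0],[1,0,0.009,0.011,0,0,0],[1,0,0.01,0.011,0,0,0],[1,0,0.01,0,0,0,0],[1,0,0.01,-0.06,0,0,0],[1,0,0.06,-0.08,0,0,0],[1,0,0.12,-0.08,0,0,0],[1,0,0.12,-0.08,0,0,0],[1,0,0.12,-0.08,0,0,0]]'
cat >> m.py <<'E'
cv2.imwrite('pics/above.png',cv2.resize(c['frame'][:300,130:400,::-1],(720,600*4//3)[:1]+(600,) if 0 else (540,600),interpolation=cv2.INTER_CUBIC))
E
python3 m.py
```

```text
t: 12.08
tool_pos: [0.6537, 0.0884, 0.1829]
orientation: [-2.443, -1.973, 0.003]
force: [0.4, 0.6, 0.7]
opening: 0.0004
gripper_force: 0.0
12.075 [0.4 0.6 0.7] [0.6537 0.0884 0.1829]
g 0 nan nan [nan nan nan]
r 0 nan nan [nan nan nan]
to go mm nanm.py:7: RuntimeWarning: Mean of empty slice.
  p=back(c,[xs.mean(),ys.mean()],z,st)[0];d=p[:2]-v[:2];o.append(-np.sin(v[2])*d[0]+np.cos(v[2])*d[1]);print(n,len(xs),xs.mean().round(1),ys.mean().round(1),p.round(4))
  ret = ret.dtype.type(ret / rcount)
```

View pics/above.png

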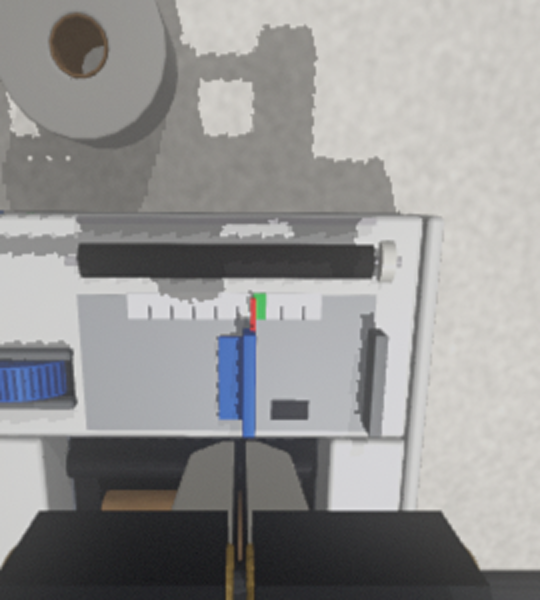

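From directly above, the pointer is at x≈253 and the mark centre at ≈260, with 22 px per 10 mm. It is about 3 mm short, so I'll measure it more finely.

```bash
cat > m2.py <<'E'
from h import *
st=robot.read_state();c=robot.read_camera('wrist');v=np.load('v.npy')
f=c['frame'].astype(int);hsv=cv2.cvtColor(c['frame'],cv2.COLOR_RGB2HSV);print(st['t'],st['tool_pos'].round(4))
def own(x,y,z):
    p=back(c,[x,y],z,st)[0];d=p[:2]-v[:2];return round(1000*(-np.sin(v[2])*d[0]+np.cos(v[2])*d[1]),2)
for n,lo,hi,z in [('green',(45,100,60),(75,255,255),.066),('red',(0,130,60),(10,255,255),.067),('blue',(105,100,40),(130,255,255),.082)]:
    k=cv2.inRange(hsv,lo,hi);k[:140]=0;k[216:]=0;k[:,:220]=0;k[:,330:]=0;ys,xs=np.nonzero(k)
    if len(xs): print(n,len(xs),'x',xs.min(),xs.max(),'mean',xs.mean().round(2),ys.mean().round(1),'own y',own(xs.min()-.5,ys.mean(),z),own(xs.mean(),ys.mean(),z),own(xs.max()+.5,ys.mean(),z))
y=154;print('scale row grey',list(zip(range(195,290),f[y,195:290].mean(1).astype(int)))[::1] if 0 else f[y,195:295].mean(1).astype(int).tolist())
for yy in (147,149,152,155,157): print(yy,f[yy,253:266].tolist())
E
python3 m2.py
```

```text
12.125 [0.6535 0.0886 0.1838]
green 58 x 257 262 mean 260.14 152.6 own y 34.77 38.1 40.26
red 29 x 255 257 mean 256.41 156.7 own y 32.94 34.69 35.69
blue 803 x 239 257 mean 248.76 189.3 own y 18.57 27.72 35.5
scale row grey [211, 212, 212, 212, 212, 212, 213, 213, 212, 157, 132, 208, 214, 212, 212, 212, 212, 212, 213, 211, 159, 153, 208, 213, 212, 212, 212, 212, 212, 214, 211, 158, 153, 208, 213, 212, 212, 212, 212, 212, 213, 212, 159, 153, 209, 213, 212, 212, 212, 212, 212, 213, 211, 136, 150, 209, 213, 213, 208, 157, 126, 120, 125, 129, 124, 123, 122, 133, 192, 212, 212, 212, 213, 213, 210, 146, 175, 210, 214, 213, 212, 213, 213, 212, 214, 211, 148, 180, 210, 213, 212, 213, 213, 213, 213, 198, 181, 178, 179, 178]
147 [[214, 214, 217], [203, 202, 206], [158, 157, 158], [126, 146, 129], [104, 184, 117], [100, 186, 113], [101, 186, 113], [89, 181, 104], [86, 180, 101], [104, 181, 116], [187, 205, 192], [211, 211, 214], [212, 212, 214]]
149 [[175, 175, 177], [151, 150, 150], [135, 104, 105], [150, 90, 85], [147, 115, 74], [99, 161, 88], [83, 184, 99], [84, 187, 100], [81, 187, 97], [99, 188, 112], [182, 204, 188], [211, 211, 214], [212, 212, 215]]
152 [[203, 204, 203], [152, 149, 148], [184, 94, 92], [210, 77, 78], [210, 88, 77], [137, 159, 93], [87, 186, 101], [83, 188, 102], [82, 186, 98], [100, 188, 114], [183, 204, 189], [211, 211, 214], [212, 211, 215]]
155 [[211, 211, 209], [203, 204, 203], [197, 125, 123], [209, 78, 79], [210, 89, 79], [136, 159, 92], [88, 186, 101], [85, 188, 103], [82, 187, 99], [100, 187, 113], [183, 205, 190], [211, 211, 214], [213, 211, 215]]
157 [[210, 211, 209], [210, 212, 214], [198, 129, 130], [209, 79, 81], [210, 95, 78], [128, 180, 100], [84, 189, 103], [85, 188, 103], [80, 187, 98], [110, 189, 122], [205, 208, 208], [214, 212, 217], [212, 211, 215]]
```

The inner face and pointer tip are about 2 mm short of the mark centre, so about 5.3 mm more of rim travel near the wheel's top.

```bash
python3 -m handwheel '[[1,0,-0.06,0,0,0,0],[1,0,-0.11,0.02,0,0,0],[1,0,-0.11,0.07,0,0,0],[1,0,-0.11,0.084,0,0,0],[1,0,-0.11,0.0895,0,0,0],[1,0,-0.11,0.0908,0,0,0],[1,0,-0.11,0.0908,0,0,0],[1,0,-0.1085,0.0908,0,0,0],[1,0,-0.1065,0.0908,0,0,0],[1,0,-0.1047,0.0908,0,0,0],[1,0,-0.1047,0.0908,0,0,0],[1,0,-0.1047,0.08,0,0,0],[1,0,-0.1047,0.02,0,0,0],[1,0,-0.06,0,0,0,0],[1,0,0,0,0,0,0],[1,0,0,0,0,0,0],[1,0,0,0,0,0,0]]'
python3 m2.py
python3 -c "
from h import *
c=robot.read_camera('wrist');cv2.imwrite('pics/fin.png',cv2.resize(c['frame'][130:230,190:330,::-1],(700,500),interpolation=cv2.INTER_CUBIC))"
```

```text
t: 14.3
tool_pos: [0.6538, 0.0884, 0.1834]
orientation: [-2.443, -1.973, 0.002]
force: [-0.4, 0.3, -0.4]
opening: 0.0003
gripper_force: 0.0
14.3 [0.6538 0.0884 0.1834]
green 33 x 257 262 mean 260.45 151.3 own y 35.03 38.63 40.5
red 39 x 257 259 mean 257.87 155.6 own y 35.03 36.28 37.77
blue 808 x 241 259 mean 250.1 188.7 own y 20.64 29.18 37.54
scale row grey [213, 212, 212, 212, 212, 212, 212, 214, 210, 131, 178, 211, 213, 212, 212, 212, 212, 213, 214, 211, 128, 177, 210, 213, 212, 212, 212, 212, 212, 214, 211, 126, 177, 210, 213, 212, 212, 212, 212, 212, 214, 211, 129, 184, 211, 213, 212, 212, 213, 212, 213, 214, 210, 133, 199, 213, 213, 212, 213, 210, 208, 127, 121, 122, 126, 130, 124, 154, 210, 214, 213, 212, 213, 213, 210, 136, 206, 213, 213, 212, 213, 212, 212, 213, 213, 210, 136, 207, 213, 213, 213, 213, 213, 213, 212, 191, 178, 178, 178, 178]
147 [[211, 211, 214], [214, 213, 216], [210, 210, 213], [135, 185, 146], [72, 132, 83], [68, 127, 78], [86, 177, 101], [86, 183, 103], [84, 182, 100], [112, 184, 122], [206, 206, 208], [211, 209, 213], [209, 209, 212]]
149 [[213, 213, 21
[... 155 characters left out ...]
09, 212], [214, 212, 216], [212, 212, 215]]
152 [[213, 213, 215], [214, 213, 217], [201, 203, 203], [131, 129, 117], [204, 79, 75], [210, 76, 76], [185, 113, 82], [109, 184, 100], [81, 188, 101], [118, 191, 131], [210, 210, 212], [213, 212, 216], [212, 212, 215]]
155 [[210, 211, 214], [168, 167, 168], [152, 155, 154], [115, 107, 94], [205, 80, 75], [210, 77, 77], [185, 114, 82], [108, 185, 99], [83, 189, 103], [128, 194, 142], [210, 210, 212], [213, 211, 215], [212, 212, 215]]
157 [[213, 213, 216], [201, 201, 200], [143, 146, 145], [114, 106, 90], [206, 82, 78], [211, 79, 78], [183, 113, 81], [109, 185, 100], [82, 189, 102], [127, 194, 142], [210, 211, 213], [214, 212, 216], [212, 212, 215]]
```

View pics/fin.png

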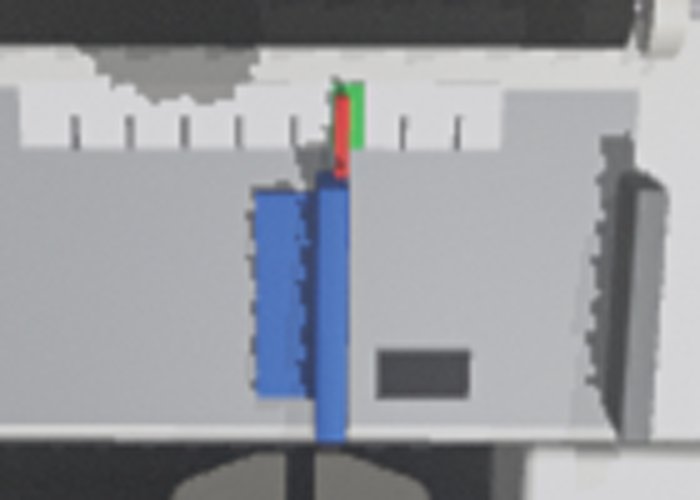

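The pointer's inner edge is at the centre of the green mark, within about 0.2 mm. The gap measures about 50 mm to the fixed guide, and the hand hovers clear, so I'm handing in.

```bash
python3 -c "
from plant import robot
print(robot.close_job())"
```

```text
the job is handed in; nothing more can be done
None
```

I rolled the guide by the thumbwheel alone until its red pointer stood on the green mark (gap about 50 mm by the wrist camera, at about 14 s of the 38 s allowed), with the hand clear, and handed the job in; no verdict was shown.

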